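# Post the glazed tile through the flap

## Robot

A 6-joint arm with a two-finger parallel gripper is mounted at the origin on the work surface. World frame = base frame: x ahead of the robot, y to its left, z up, the work surface at z = 0. Lengths are in m, angles in rad, forces in N, time in s.
With the tool pointing down it reaches from about 0.15 to 0.775 m from the base axis. Payload 6.1 kg.
Tool frame: the origin (TCP) lies between the finger pads; the fingertips stand 17 mm ahead of it and the grasp point (between the pads) lies 2 mm behind it (tip_extent is the distance from the TCP to the fingertips, in m); z points along the fingers, y is the direction in which the jaws open and shut (so a half turn about z gives the same grasp; the last joint's range is limited). The gripper opens to 85 mm and grips with 20 to 120 N. Pads are 22 mm wide; open, the fingers measure 114 mm over their backs; the gripper's body (76 mm by 85 mm) begins 54 mm behind the grasp point. The pads swing forward as they close: fully open they stand 13 mm farther back than shut.
Start: joints at [1.333, 0.126, -0.04, 1.405, 0, 1.571], TCP at [0.124, 0.51, 0.248] pointing down, gripper open.
Joint ranges: [-2.72, 2.72], [-0.95, 1.95], [-1.27, 1.35], [-1.78, 2.02], [-1.46, 1.47], [-3.14, 3.14]. Speed limits (rad/s): [2.39, 2.39, 3.01, 3.14, 3.14, 3.14].

## Interface

Orientations are given as a unit quaternion [w, x, y, z].
In Python, from workcell import sense, get_image, job_done, tip_extent gives the robot as it stands.
- The arm moves only by the shell command python3 -m handwheel 'ROWS' [FORCE]. ROWS is JSON, one flat list of numbers, 7 for each row, row after row: the turn, a rotation vector about the world's x, y, z in degrees, then the shift along the world's x, y, z in mm, then the opening in per cent of the stroke, from 0 (shut) to 100 (fully open). A call has 1 to 8 rows; each row shifts and turns the commanded pose from where the row before left it; what a row does not reach is not made up. A row lasts 1/8 s, in which the tool goes at most 62.5 mm and 10.7 degrees, less where a joint would pass 70% of its speed; a pose out of reach is approached as far as the arm can. A call is refused whole if a number of a shift passes 62.5 or a number of a turn 10.7, either way. A call with a gripper value outside its range is refused whole. The fingers move at their own pace and stop on an object; FORCE is the grip in N (left out, the last holds). Time passes only in rows, so rows that do not move let the fingers close. It gives the time, the measured TCP pose, the force and the opening at its end, in the units of the state.
- sense(): the state, without advancing time (a new reading comes with each control period).
- get_image(name): name is "side" or "top"; returns a dict with "pixels" (384x512x3 uint8, red, green, blue), "range_z" (384x512 float32, m along the optical axis (not along the pixel's ray), 0 where there is no reading), "mtx" (3x3 intrinsics, pixels), "camera_from_world" (4x4, takes a point from world to camera coordinates). Camera axes: x right, y up, looking along -z (the intrinsics and any distortion apply to the point x, -y, -z); pixel columns grow to the right and rows downward; lengths in m; the calibration is good to about 2 mm. A picture is of the moment at which its call begins.
- job_done(): hands the job in, once; it reports no verdict.
The state is a dict: "t": time; "joint_positions": joint angles; "joint_vel": joint speeds; "joint_torque": joint torques, N m; "ee_pos": TCP position; "orientation": TCP orientation; "contact_force": force on the tool from outside, world axes, zero at the start; "moment": the same for the moment, N m; "width": finger opening in m.
Only numpy, scipy, OpenCV 4.12 (cv2) and the standard library are available. Lean on these libraries where they do the work, as an engineer would, in place of code of your own. Each camera call takes 0.05 s, during which the arm holds its last target. There are 200 camera calls.

## Task

Slide the blue glazed tile across the white feed shelf to the red flap, push it on through so that it swings the flap open and goes down the slide into the box, then draw back so that the flap falls fully shut behind it. Only push the tile along with the fingertips, never pick it up, and leave the terracotta tile, the jar and the mug where they are.

Things in the scene. Friction and masses are not known exactly. Their poses are not given: they have to be found in the camera images.
- tile_box: Wooden tile box with white feed shelf, fixed, but placed and turned differently each run. Origin: on the table (z = 0) straight below the flap's hinge, mid-width; +x is the way tiles go in, z up. In its frame, mm: side walls (8 thick, 118 high) at y = +-54 from x = -5 to 255, clear lid on top (height 118) from x = 15 to 240, cork floor 15 high at x = 115 to 250.
- mouth (a point): Shelf surface (70 mm above the table) in the middle of the mouth, below the hinge rod; axes as the box's. The mouth is 100 wide between the side walls; the 8 mm thick steel hinge rod crosses it 43 above the shelf. Two low metal guides (22 high, 6 thick) on the shelf flare from (-5, +-53) out to (-50, +-80) mm of this point (x, y).
- shelf_front (a point): Middle of the feed shelf's front edge, on its surface, 70 mm above the table and 220 mm before the mouth. The shelf is flat, rimless, 300 mm wide (150 to either side) and reaches from here to the slide, 240 mm.
- slide_top (a point): Middle of the shelf's inner edge, 20 mm behind the mouth. Here a polished, slippery steel slide starts, going down at 30 degrees to the cork floor. A tile whose middle has passed this edge tips onto the slide and slides down by itself.
- flap (a joint): Angle (rad) of the red plastic flap, 92 wide, 38 tall, 4 thick, 50 g, hanging from the hinge rod across the mouth; shut, its lower edge is about 5 mm above the shelf and 6 mm inside the rod. 0 = shut on its stop; grows as the edge swings into the box, up to 1.3. Well under 1 N opens it; gravity alone shuts it.
- blue_tile: The blue glazed tile to be posted, 80 x 60 x 16 mm, about 0.15 kg, loose, flat on the feed shelf to one side of the mouth's line. Origin: centre of its underside; x along its 80 mm length, which lies roughly along the box's x; z up.
- clay_tile: A terracotta tile of the same size, flat on the other half of the feed shelf; leave it alone. Origin: centre of its underside; x along its 80 mm length.
- jar: A glaze jar with a lid, 60 mm in diameter and 85 mm tall, upright on the table beside the feed shelf; leave it alone. Origin: centre of its underside.
- mug: A white mug, 72 mm in diameter and 85 mm tall with a handle at its +y, upright on the table on the other side of the feed shelf; leave it alone. Origin: centre of its underside.
There are look-alikes about, which are no part of the job. There is more than one size of the blue_tile; the job needs the middle-sized.

How it is judged:
On the way:
1. the blue tile, flat on the shelf, pushes its front end in under the open flap (value of joint flap above 0.3 rad and x of blue_tile in the frame of tile_box between -0.03 and 0.06 m and y of blue_tile in the frame of tile_box between -0.04 and 0.04 m and z of blue_tile in the frame of tile_box above 0.03 m), for 0.05 s.
At the end, for the whole second after the job is handed in: The blue tile lies at rest inside the box, its middle at least 60 mm past the hinge rod and its underside's middle less than 55 mm above the table; the flap is shut (within 0.06 rad); the terracotta tile, jar and mug are within 30 mm of where they started (x of blue_tile in the frame of tile_box between 0.06 and 0.25 m and y of blue_tile in the frame of tile_box between -0.05 and 0.05 m and z of blue_tile in the frame of tile_box below 0.055 m and value of joint flap below 0.06 rad and linear speed of blue_tile below 0.02 m/s and distance of each of clay_tile, jar, mug from where it was at the start of the episode below 0.03 m); the robot touches nothing.
It fails at once if the blue tile is lifted off the shelf (its middle more than 12 mm above it) (height (world z) of blue_tile above 0.082 m).
It fails at once if the terracotta tile is shifted by more than 30 mm (distance of clay_tile from where it was at the start of the episode above 0.03 m).
It fails at once if the jar or the mug is shifted by more than 30 mm (distance of any of jar, mug from where it was at the start of the episode above 0.03 m).
It also fails if it takes over 43 s, if anything falls off the work surface, if the arm or the gripper's body presses on something with over 40 N, if the wrist force passes 120 N, or if a joint passes its speed limit or range.

## Working session

There is one attempt and no reset: what is moved stays moved. The work goes in short steps, Python scripts to look and compute and a shell command to move; the robot and the scene stay as the last step left them, time stands still between calls to the robot, and variables do not carry over. Pictures are saved under pics/ and viewed, about 8 in all and at most 12, crops included, and the job is handed in when it is done.

```bash
mkdir -p pics; cat > h.py <<'E'
import numpy as np, cv2
from workcell import sense, get_image, job_done, tip_extent
def snap(n,f):
    d=get_image(n); np.savez(''+f+'.npz',**d)
    cv2.imwrite('pics/'+f+'.png',cv2.cvtColor(d['pixels'],cv2.COLOR_RGB2BGR)); return d
def load(f): return dict(np.load(''+f+'.npz'))
def cloud(d):
    z=d['range_z'].astype(float); v,u=np.indices(z.shape); K=d['mtx']
    p=np.stack([(u-K[0,2])/K[0,0]*z,-(v-K[1,2])/K[1,1]*z,-z,np.ones_like(z)],-1)
    return (p@np.linalg.inv(d['camera_from_world']).T)[...,:3]
E
python3 - <<'E'
from h import *
snap('top','t0');snap('side','s0')
s=sense();print(s);print(tip_extent() if callable(tip_extent) else tip_extent)
E
```

```text
{'t': 0.1, 'joint_positions': array([ 1.33299539e+00,  1.26324259e-01, -4.05084427e-02,  1.40541593e+00,
        1.81146311e-05,  1.57078108e+00]), 'joint_vel': array([-0.00295229, -0.00054945,  0.00220726,  0.00030233,  0.00139278,
        0.00080342]), 'joint_torque': array([ 1.60732085e-03, -4.36899197e+01,  3.53607309e+01,  1.35620197e-02,
        2.65936696e-04, -3.52665523e-06]), 'ee_pos': array([0.12358443, 0.5098851 , 0.24760328]), 'orientation': array([-9.51355225e-05,  1.18612915e-01,  9.92940305e-01, -7.19951227e-04]), 'contact_force': array([-0.32781185, -0.22459747,  0.48318824]), 'moment': array([-0.01796244,  0.03974984, -0.02996197]), 'width': 0.08547865109403072}
0.017
```

View pics/t0.png

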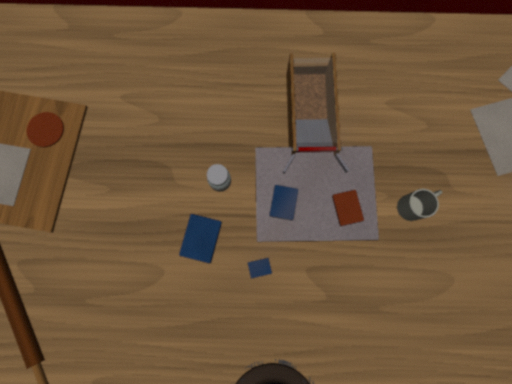

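View pics/s0.png

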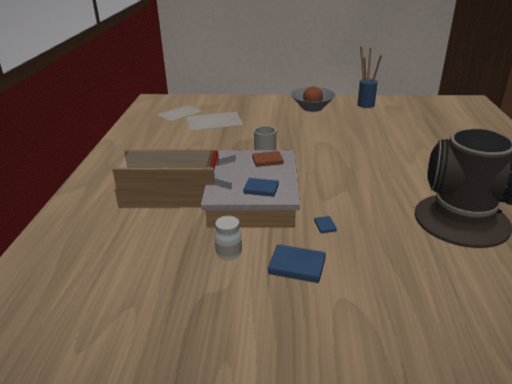

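Top view: the box is at the top with the flap at (318,149). The blue tile is on the shelf at (284,202), clay at (348,208), jar at (218,177) and mug at (424,203). The larger and smaller blue decoys lie on the table at (200,238) and (260,268). Next I measure.

```bash
python3 - <<'E'
from h import *
for f in ('t0','s0'):
    d=load(f);P=cloud(d);hsv=cv2.cvtColor(d['pixels'],cv2.COLOR_RGB2HSV).astype(int);z=P[...,2];ok=d['range_z']>0
    print(f,'cam',np.linalg.inv(d['camera_from_world'])[:3,3])
    m=ok&(z>.074)&(z<.1)&(hsv[...,1]>110)
    for nm,mm in (('blue',m&(abs(hsv[...,0]-110)<15)),('red',m&((hsv[...,0]<10)|(hsv[...,0]>170)))):
        n,l,st,c=cv2.connectedComponentsWithStats(mm.astype(np.uint8))
        for i in range(1,n):
            if st[i,4]>60:
                q=P[l==i]; r=cv2.minAreaRect((q[:,:2]*1000).astype(np.float32)); print(nm,st[i],q.mean(0).round(4),[np.round(x,1) for x in r])
    sh=ok&(abs(z-.07)<.006)&(hsv[...,1]<70)
    n,l,st,c=cv2.connectedComponentsWithStats(sh.astype(np.uint8)); i=1+st[1:,4].argmax(); q=P[l==i]
    r=cv2.minAreaRect((q[:,:2]*1000).astype(np.float32)); print('shelf',q[:,2].mean(),r,cv2.boxPoints(r).round(0).tolist())
d=load('t0');P=cloud(d)
for u,v in((318,149),(258,240),(376,238),(256,148),(373,147),(292,60),(336,60),(218,172),(424,203),(270,375),(284,170),(346,170),(318,160)): print(u,v,P[v,u].round(3))
E
```

```text
t0 cam [0.36368723 0.05222275 0.97994308]
blue [271 186  23  30 409] [ 0.5106 -0.0072  0.0858] [array([504.7, -11.6]), array([46.3, 75. ]), np.float64(80.8)]
red [333 190  31  36 757] [ 0.4941 -0.1726  0.0857] [array([ 494.5, -173.3]), array([78.5, 60.4]), np.float64(13.9)]
shelf 0.06980193519454883 ((532.7229614257812, -96.1724853515625), (239.91844177246094, 299.67864990234375), 2.297060251235962) [[407.0, 49.0], [419.0, -251.0], [659.0, -241.0], [647.0, 58.0]]
s0 cam [0.44511437 0.96281909 0.65485089]
blue [360  82  16   9  88] [ 0.1239 -0.7904  0.0874] [array([ 125.7, -790.6]), array([25.7, 57.4]), np.float64(76.7)]
blue [245 179  33  16 415] [ 0.5044 -0.004   0.0851] [array([503.8, -10.3]), array([55.6, 75.2]), np.float64(79.9)]
red [   0   23  159  132 1177] [ 1.2852 -0.7714  0.0871] [array([ 1284.9, -1119.4]), array([1882.7,   16. ]), np.float64(90.0)]
red [305  87  16   7  74] [ 0.343  -0.7599  0.0819] [array([ 344.7, -760.6]), array([33.7, 56. ]), np.float64(72.7)]
red [253 152  30  14 324] [ 0.495  -0.1604  0.0851] [array([ 496.5, -168.9]), array([77.3, 58.1]), np.float64(14.3)]
shelf 0.07063481417454993 ((533.888427734375, -92.89491271972656), (240.15692138671875, 304.5776672363281), 1.8128244876861572) [[409.0, 56.0], [419.0, -249.0], [659.0, -241.0], [649.0, 63.0]]
318 149 [ 0.631 -0.096  0.118]
258 240 [0.41  0.044 0.071]
376 238 [ 0.422 -0.245  0.069]
256 148 [0.644 0.055 0.071]
373 147 [ 0.677 -0.269 -0.002]
292 60 [ 0.865 -0.031  0.118]
336 60 [ 0.936 -0.17   0.   ]
218 172 [0.574 0.148 0.088]
424 203 [ 0.52  -0.391  0.02 ]
270 375 [0.087 0.007 0.012]
284 170 [ 0.583 -0.016  0.09 ]
346 170 [ 0.587 -0.169  0.091]
318 160 [ 0.616 -0.104  0.07 ]
```

```bash
python3 -m handwheel '[0,0,-9.3,38,-45,0,53, 0,0,-9.3,38,-45,0,53, 0,0,-9.3,38,-45,0,53, 0,0,-9.3,38,-45,0,53, 0,0,-9.3,38,-45,0,53, 0,0,-9.3,38,-45,0,53, 0,0,-9.3,38,-45,0,53, 0,0,-9.3,38,-45,0,53]'
```

```text
t: 1.1
ee_pos: [0.4285, 0.1484, 0.2481]
orientation: [-0.0, 0.697, 0.717, 0.0]
contact_force: [0.6, 0.5, 0.4]
width: 0.0454
```

```bash
python3 -m handwheel '[0,0,0.5,38,-50,0,53, 0,0,0,38,-48,0,53, 0,0,0,0,0,-45,53, 0,0,0,0,0,-45,53, 0,0,0,0,0,-40,53,0,0,0,0,0,-10,53,0,0,0,0,0,0,53]'; python3 - <<'E'
from h import *
a=snap('side','s1')['pixels']; cv2.imwrite('pics/s1c.png',cv2.resize(cv2.cvtColor(a,cv2.COLOR_RGB2BGR)[110:230,180:340],None,fx=4,fy=4,interpolation=cv2.INTER_CUBIC))
print(sense()['joint_positions'])
E
```

```text
t: 1.98
ee_pos: [0.5034, 0.0525, 0.1085]
orientation: [-0.0, 0.692, 0.722, -0.0]
contact_force: [0.0, 0.4, -0.2]
width: 0.0454
[ 1.03954446e-01  1.28545602e-01 -3.43670529e-01  1.09735504e+00
 -3.91729623e-06  1.63138106e+00]
```

View pics/s1c.png

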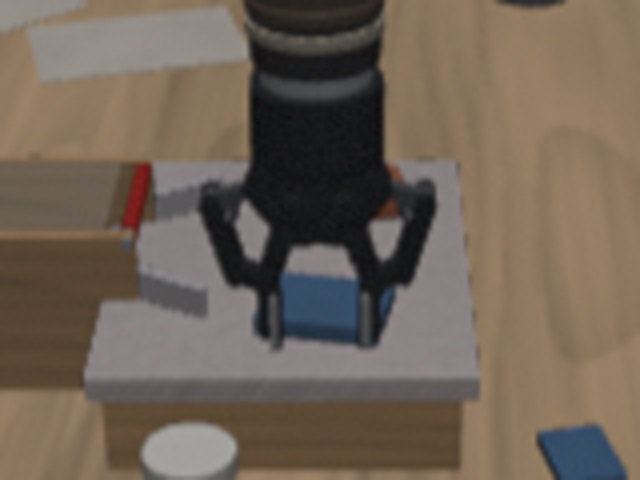

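The crop shows both fingertips, at (277,340) and (367,345), just in front of the tile's long edge and still above the shelf. I'll lower them gently.

```bash
python3 -m handwheel '[0,0,0,0,0,-7,53,0,0,0,0,0,-7,53,0,0,0,0,0,0,53]'; python3 - <<'E'
from h import *
d=load('s1');P=cloud(d)
# lowest dark finger points in depth
for u0 in (249,272):
    for v in range(186,200,2): print(u0,v,P[v,u0].round(3),d['pixels'][v,u0])
E
```

```text
t: 2.4
ee_pos: [0.5032, 0.0525, 0.094]
orientation: [-0.0, 0.692, 0.722, -0.0]
contact_force: [0.5, 0.2, -0.5]
width: 0.0453
249 186 [0.528 0.064 0.126] [52 52 53]
249 188 [0.528 0.065 0.121] [54 54 55]
249 190 [0.528 0.063 0.114] [55 55 56]
249 192 [0.528 0.067 0.111] [54 53 55]
249 194 [0.528 0.065 0.105] [52 53 54]
249 196 [0.528 0.067 0.1  ] [63 63 64]
249 198 [0.532 0.028 0.07 ] [129 123 123]
272 186 [0.475 0.057 0.123] [55 55 57]
272 188 [0.475 0.057 0.117] [55 55 57]
272 190 [0.475 0.061 0.114] [55 56 57]
272 192 [0.475 0.057 0.106] [55 56 57]
272 194 [0.475 0.058 0.101] [54 56 58]
272 196 [0.476 0.016 0.07 ] [67 69 74]
272 198 [0.476 0.025 0.07 ] [141 134 135]
```

```bash
python3 -m handwheel '[0,0,0,0,0,-3,53,0,0,0,0,0,-3,53,0,0,0,0,0,0,53]'; python3 -m handwheel '[0,0,0,0,-8,0,53,0,0,0,0,-8,0,53,0,0,0,0,-8,0,53,0,0,0,0,-8,0,53,0,0,0,0,-8,0,53,0,0,0,0,0,0,53]'; python3 - <<'E'
from h import *
a=snap('side','s2')['pixels']; cv2.imwrite('pics/s2c.png',cv2.resize(cv2.cvtColor(a,cv2.COLOR_RGB2BGR)[110:230,180:340],None,fx=4,fy=4,interpolation=cv2.INTER_CUBIC))
E
```

```text
t: 2.78
ee_pos: [0.5033, 0.0524, 0.088]
orientation: [-0.0, 0.692, 0.722, -0.0]
contact_force: [-0.3, 0.0, -0.4]
width: 0.0451
t: 3.52
ee_pos: [0.5036, 0.0117, 0.0883]
orientation: [0.0, 0.692, 0.722, -0.0]
contact_force: [-0.0, -0.4, -0.8]
width: 0.0453
```

View pics/s2c.png

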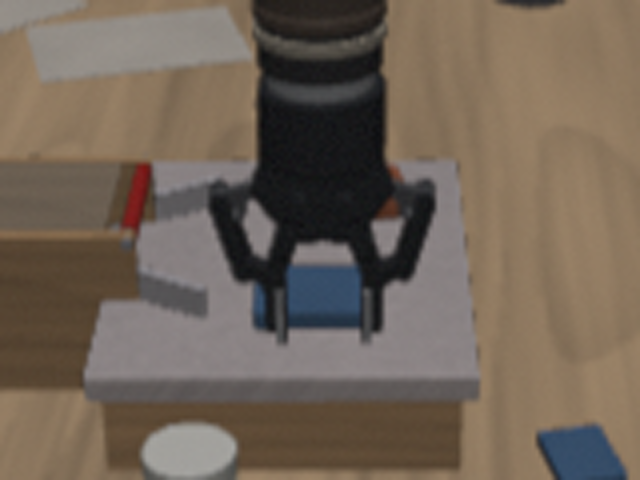

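The tile has squared up against both fingertips. I'll push it on to the mouth's line.

```bash
python3 -m handwheel '[0,0,0,1,-8,0,53,0,0,0,1,-8,0,53,0,0,0,1,-8,0,53,0,0,0,1,-8,0,53,0,0,0,0,-8,0,53,0,0,0,0,-8,0,53,0,0,0,0,-8,0,53,0,0,0,0,0,0,53]'; python3 -m handwheel '[0,0,0,0,15,0,53,0,0,0,0,15,30,53,0,0,0,0,0,60,53,0,0,-10,-40,0,20,35,0,0,-10,-40,0,0,35,0,0,-10,-40,0,0,35,0,0,-10,-40,0,0,35,0,0,0,0,0,0,35]';python3 - <<'E'
from h import *
print(sense()['joint_positions'])
for n in('top','side'):
    d=snap(n,n+'3');P=cloud(d);hsv=cv2.cvtColor(d['pixels'],cv2.COLOR_RGB2HSV).astype(int);z=P[...,2];ok=d['range_z']>0
    m=ok&(z>.074)&(z<.1)&(hsv[...,1]>110)&(abs(hsv[...,0]-110)<15)&(P[...,0]>.4)
    k,l,st,c=cv2.connectedComponentsWithStats(m.astype(np.uint8)); i=1+st[1:,4].argmax(); q=P[l==i]
    print(n,st[i],q.mean(0),cv2.minAreaRect((q[:,:2]*1000).astype(np.float32)))
E
```

```text
t: 4.58
ee_pos: [0.5074, -0.0443, 0.0883]
orientation: [0.0, 0.692, 0.722, -0.0]
contact_force: [-0.4, 0.2, -0.6]
width: 0.0454
t: 5.58
ee_pos: [0.3454, -0.0128, 0.1986]
orientation: [0.0, 0.897, 0.442, 0.0]
contact_force: [0.5, 0.1, -0.5]
width: 0.03
[-3.70826680e-02 -2.11488200e-01 -4.68712477e-01  1.31290418e+00
  1.27916354e-04  2.18809757e+00]
top [302 184  23  31 470] [ 0.50505069 -0.09252848  0.08568827] ((512.510986328125, -87.13563537597656), (74.77672576904297, 53.91275405883789), 1.904861569404602)
side [245 167  28  13 356] [ 0.51440032 -0.0738812   0.08508653] ((514.3973388671875, -78.94613647460938), (72.6259765625, 55.544647216796875), 4.470926284790039)
```

View pics/top3.png

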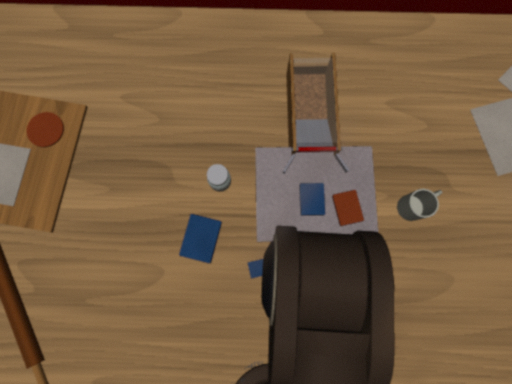

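Blue tile is now at (312,198), square and about 10 mm off the mouth's centre line. The clay tile hasn't moved. Next I go behind the blue tile.

```bash
python3 -m handwheel '[0,0,-10,19,-15,0,35,0,0,-10,19,-15,0,35,0,0,-10,19,-15,0,35,0,0,-10,19,-15,0,35,0,0,-10.4,19,-15,0,35,0,0,0,0,0,-50,35,0,0,0,0,0,-40,35,0,0,0,0,0,0,35]'; python3 -m handwheel '[0,0,0,0,0,-10,35,0,0,0,0,0,-9,35,0,0,0,0,0,0,35]';python3 - <<'E'
from h import *
print(sense()['joint_positions'])
a=snap('side','s4')['pixels']; cv2.imwrite('pics/s4c.png',cv2.resize(cv2.cvtColor(a,cv2.COLOR_RGB2BGR)[110:230,180:340],None,fx=4,fy=4,interpolation=cv2.INTER_CUBIC))
E
```

```text
t: 6.68
ee_pos: [0.4412, -0.088, 0.1053]
orientation: [-0.001, 1.0, 0.019, -0.003]
contact_force: [-0.7, 0.2, 0.0]
width: 0.03
t: 7.05
ee_pos: [0.4426, -0.0885, 0.0894]
orientation: [0.0, 1.0, 0.018, 0.0]
contact_force: [-0.1, 1.0, 0.1]
width: 0.0297
[-1.97394033e-01  3.97597903e-02 -4.87694111e-01  1.04301748e+00
  1.31113798e-05  2.90779435e+00]
```

View pics/s4c.png

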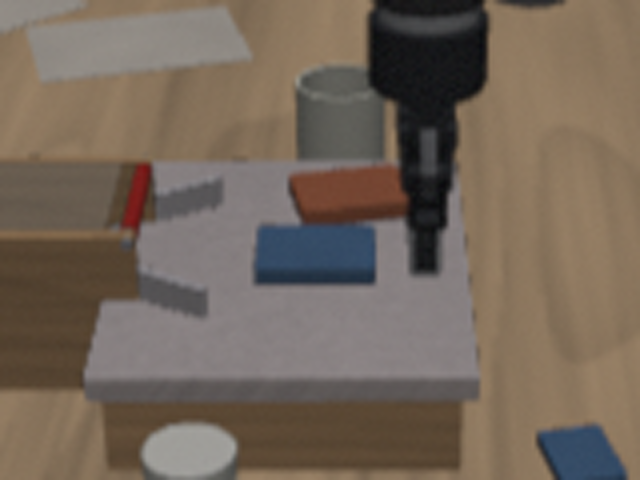

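```bash
python3 -m handwheel '[0,0,0,10,0,0,35,0,0,0,10,0,0,35,0,0,0,10,0,0,35,0,0,0,10,0,0,35,0,0,0,10,0,0,35,0,0,0,10,0,0,35,0,0,0,10,0,0,35,0,0,0,10,0,0,35]'; python3 -m handwheel '[0,0,0,8,0,0,35,0,0,0,8,0,0,35,0,0,0,8,0,0,35,0,0,0,8,0,0,35,0,0,0,8,0,0,35,0,0,0,0,0,0,35]';python3 - <<'E'
from h import *
for n in('top','side'):
    a=snap(n,n+'5')['pixels'];a=a[110:230,180:340] if n=='side' else a[120:240,240:400]
    cv2.imwrite('pics/%s5c.png'%n,cv2.resize(cv2.cvtColor(a,cv2.COLOR_RGB2BGR),None,fx=4,fy=4,interpolation=cv2.INTER_CUBIC))
E
```

```text
t: 8.1
ee_pos: [0.5232, -0.0885, 0.0892]
orientation: [-0.0, 1.0, 0.018, -0.0]
contact_force: [-1.3, 1.0, 0.7]
width: 0.0301
t: 8.85
ee_pos: [0.5633, -0.0885, 0.0893]
orientation: [0.0, 1.0, 0.018, 0.0]
contact_force: [-0.2, 0.4, -0.2]
width: 0.0296
```

View pics/side5c.png

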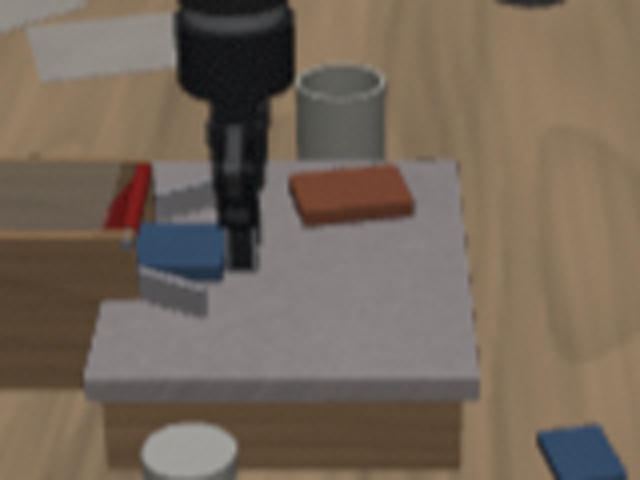

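The flap at (130,200) is being swung open and the tile is straight between the guides. I'll push on past the slide edge.

```bash
python3 -m handwheel '[0,0,0,8,0,0,35,0,0,0,8,0,0,35,0,0,0,8,0,0,35,0,0,0,8,0,0,35,0,0,0,8,0,0,35,0,0,0,8,0,0,35,0,0,0,4,0,0,35,0,0,0,0,0,0,35]'; python3 -m handwheel '[0,0,0,-15,0,0,35,0,0,0,-40,0,0,35,0,0,0,-40,0,0,35,0,0,0,-20,0,50,35,0,0,0,-40,0,50,35,0,0,0,-40,0,0,35,0,0,0,-40,0,0,35,0,0,0,0,0,0,35]';python3 - <<'E'
from h import *
b=[]
for n in('top','side'):
    a=snap(n,n+'6')['pixels'];a=a[110:210,110:310] if n=='side' else a[40:240,210:450]
    a=cv2.resize(cv2.cvtColor(a,cv2.COLOR_RGB2BGR),(400*a.shape[1]//a.shape[0] if n=='top' else 480,400 if n=='top' else 240),interpolation=cv2.INTER_CUBIC);b.append(a)
    print(a.shape)
o=np.vstack([b[0][:,:480],b[1][:180]]) ; cv2.imwrite('pics/both6.png',np.vstack([b[0],b[1]][:2])[:600] if False else o)
d=load('top6');P=cloud(d);hsv=cv2.cvtColor(d['pixels'],cv2.COLOR_RGB2HSV).astype(int)
m=(hsv[...,1]>110)&(abs(hsv[...,0]-110)<15)&(P[...,0]>.58)&(P[...,0]<1)&(abs(P[...,1]+.09)<.1);print(m.sum(),P[m].mean(0) if m.any() else'')
E
```

```text
t: 9.95
ee_pos: [0.6142, -0.0885, 0.089]
orientation: [-0.0, 1.0, 0.018, -0.001]
contact_force: [-3.3, -0.2, 2.1]
width: 0.0299
t: 10.95
ee_pos: [0.378, -0.0884, 0.1885]
orientation: [0.0, 1.0, 0.018, 0.001]
contact_force: [0.2, -0.3, 0.3]
width: 0.0295
(400, 480, 3)
(240, 480, 3)
243 [ 0.70495155 -0.07272203  0.1176281 ]
```

View pics/both6.png

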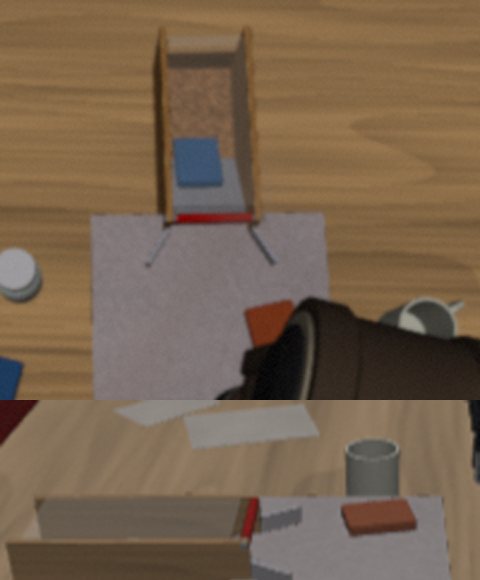

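The tile is down at the foot of the slide, at (198,162) in the view, and the red flap at (215,217) hangs shut. I'll wait a second, check that it's at rest, then hand in.

```bash
python3 -m handwheel '[0,0,0,0,0,0,35,0,0,0,0,0,0,35,0,0,0,0,0,0,35,0,0,0,0,0,0,35,0,0,0,0,0,0,35,0,0,0,0,0,0,35,0,0,0,0,0,0,35,0,0,0,0,0,0,35]';python3 - <<'E'
from h import *
d0=load('top6');d=snap('top','top7')
def box(d):
    P=cloud(d);hsv=cv2.cvtColor(d['pixels'],cv2.COLOR_RGB2HSV).astype(int)
    m=(hsv[...,1]>110)&(abs(hsv[...,0]-110)<15)&(P[...,0]>.58)&(P[...,0]<1)&(abs(P[...,1]+.09)<.1)
    p=P[m].mean(0);c=np.linalg.inv(d['camera_from_world'])[:3,3];q=c+(p-c)*(c[2]-.04)/(c[2]-p[2])
    e=q[:2]-[.633,-.092];a=np.radians(2.1);return m.sum(),e[0]*np.cos(a)+e[1]*np.sin(a),-e[0]*np.sin(a)+e[1]*np.cos(a)
print(box(d0),box(d))
def flap(f):
    d=load(f);h=cv2.cvtColor(d['pixels'],cv2.COLOR_RGB2HSV).astype(int)[145:180,195:225]
    return (((h[...,0]<8)|(h[...,0]>172))&(h[...,1]>140)).sum()
snap('side','side7');print('flap red px start/open/now',flap('s0'),flap('side5'),flap('side7'))
E
```

```text
t: 12.05
ee_pos: [0.3804, -0.0886, 0.1881]
orientation: [0.0, 1.0, 0.018, 0.0]
contact_force: [0.1, -0.2, 0.2]
width: 0.03
(np.int64(243), np.float64(0.10289845503612037), np.float64(0.004262354452071439)) (np.int64(241), np.float64(0.10220047904597053), np.float64(0.004800135983500116))
flap red px start/open/now 70 105 70
```

```bash
python3 -c "
from workcell import job_done
print(job_done())"
```

```text
the job is handed in; nothing more can be done
None
```

The blue tile is in the box, the flap is shut behind it, and I handed the job in at about 12 s; no verdict was reported. I slid the middle-sized tile sideways with two fingertips to the mouth's line. Then I pushed it from behind, under the flap and past the slide edge, and drew the arm back.

- **Tile:** Its middle is about 102 mm past the hinge and 5 mm off the centre line. It did not move by more than a millimetre between two pictures about 1 s apart. I worked this out from the top view through the clear lid, assuming a height of 40 mm, so its height was not measured directly.
- **Flap:** It looks shut. In the side view it shows as many red pixels as at the start (70, against 105 while the tile was holding it open).
- **Other items:** The clay tile, jar and mug look unmoved in the pictures. I did not measure their final positions, and the arm partly hid the clay tile and mug in the last top view I looked at.
- **Robot:** The gripper was clear of everything, with wrist force near zero.

No check failed or disagreed.

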